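# Stack bearing, spacer and washer onto a sprung-catch roller shaft

### The arm

A 6-joint arm with a two-finger parallel gripper is mounted at the origin on the work surface. World frame = base frame: x ahead of the robot, y to its left, z up, the work surface at z = 0. Lengths are in mm, angles in rad, forces in N, time in s.
With the tool pointing down it reaches from about 350 to 975 mm from the base axis. Payload 7.1 kg.
Tool frame: the origin (TCP) lies at the very end of the fingers, on their centre line; the grasp point (between the pads) lies 19 mm behind it (ctrl.pinch_z is the distance from the TCP to the grasp point, in mm); z points along the fingers, y is the direction in which the jaws open and shut (so a half turn about z gives the same grasp; the last joint's range is limited). The gripper opens to 88 mm and grips with 3 to 60 N. Pads are 20 mm wide; open, the fingers measure 115 mm over their backs; the gripper's body (75 mm by 178 mm) begins 61 mm behind the grasp point.
Start: joints at [1.232, 0.423, 1.63, -0, 1.089, -0.019], TCP at [196.453, 593.305, 199.775] pointing down, gripper open.
Joint ranges: [-3, 3], [-0.9, 2.11], [0.09, 2.58], [-1.31, 4.45], [0.11, 2.69], [-2.54, 2.54]. Speed limits (rad/s): [2.39, 2.39, 3.01, 3.14, 3.14, 3.14].

### API

Orientations are given as a rotation vector (axis times angle).
In Python, from workcell import ctrl gives the robot as it stands.
- The arm moves only by the shell command python3 -m inch 'ROWS' [OPENING]. ROWS is JSON, a list of rows, each an object with "xyz": the shift along the tool's x, y, z in cm, a list of three; "spin": the turn about the tool's z in degrees. A call has 1 to 20 rows; each row is the pose to reach, as a shift and turn from the pose measured when the call began, along the tool's axes at that moment; what a row does not reach only later rows make up. A row lasts 1/10 s, in which the tool goes at most 50 mm and 8.59 degrees, less where a joint would pass 70% of its speed; a pose out of reach is approached as far as the arm can. A call with a gripper value outside its range is refused whole. OPENING is the closure, from 0 (fully open) to 1 (shut), set as the call begins (- or left out, the last holds). The fingers move at their own pace and stop on an object; the grip force is fixed at half the most. Time passes only in rows, so rows that repeat a pose let the fingers close. It gives the time, the measured TCP pose, the force and the opening at its end, in the units of the state.
- ctrl.get_obs(): the state, without advancing time (a new reading comes with each control period).
- ctrl.get_image(name): name is "side" or "top"; returns the picture (400x640x3 uint8, red, green, blue); there is no depth.
- ctrl.camera_info(name): a dict with "camera_matrix" (3x3 intrinsics, pixels), "R" (3x3) and "t" (3): a world point X has camera coordinates R X + t. Camera axes: x right, y down, z forward; pixel columns grow to the right and rows downward; lengths in mm; the calibration is good to about 2 mm. A picture is of the moment at which its call begins. camera_info takes no time and is no camera call.
- ctrl.close_job(): hands the job in, once; it reports no verdict.
The state is a dict: "t": time; "qpos": joint angles; "qvel": joint speeds; "joint_torque": joint torques, N m; "ee_pos": TCP position; "orientation": TCP orientation; "ft_force": force on the tool from outside, world axes, zero at the start; "moment": the same for the moment, N m; "width": finger opening in mm.
Only numpy, scipy, OpenCV 4.12 (cv2) and the standard library are available. Lean on these libraries where they do the work, as an engineer would, in place of code of your own. Each camera call takes 0.05 s, during which the arm holds its last target. There are 200 camera calls.

### The job

Rebuild the guide-roller shaft of the shoe finishing machine: onto the upright shaft in the green holder put first the bearing, then the spacer sleeve, then the washer, pushing each one gently past the two sprung catches and fully down by feel, without forcing it, so that the three sit tight on one another on the shaft's shoulder and both catches have sprung out again over the washer. Let go of everything and leave the other things on the bench where they are.

Things in the scene. Friction and masses are not known exactly. Their poses are not given: they have to be found in the camera images.
- bearing_mid (a point): Ball bearing, a steel ring 40 mm across and 11 mm thick with a black shield ring on both faces, bore 18.4 mm, about 60 g, lying flat on the bench. Point: its centre, half-way up (5.5 mm over its underside); z is its axis. Either face may be up. The bearing, spacer and washer can each lie in any of three places.
- spacer_mid (a point): Spacer sleeve, a plain steel tube 30 mm across and 15 mm tall, bore 18.4 mm, about 30 g, standing on its end on the bench. Point: its centre, half-way up (7.5 mm over its underside); z is its axis.
- washer_mid (a point): Thick washer, a plain flat steel ring 46 mm across and 8 mm thick, bore 18.4 mm, about 60 g, lying flat on the bench. Point: its centre, half-way up (4 mm over its underside); z is its axis.
- holder: Green fixed holder: base plate 100 x 100 x 16 mm with a round collar 56 mm across (72 mm at its foot), 45 mm tall in all. Origin: centre of its underside, on the bench, on the shaft's axis. In it stands the rigid steel shaft: a thick part 27 mm across up to its shoulder, then a thin part 16 mm across, 54 mm long, of which the last 7.5 mm taper to 7 mm at the tip.
- collar_top (a point): Centre of the top face of the holder's collar, on the shaft's axis, 45 mm over the bench; z up along the shaft. The shaft is clamped at another height each time, not measured: its shoulder is 26 to 72 mm above this point, so the end of travel must be felt. Parts that are home have their centres 5.5 (bearing), 18.5 (spacer), 30 mm (washer) above the shoulder; top of the stack 34 mm.
- catch_a (a joint): Sprung brass catch, 5 mm wide, in the thin shaft: 0 when out (3.2 mm proud), grows as it is pressed in (m, up to 0.0045), about 0.002 while a part passes. Sloped above, square below: lower edge 35.5, upper end 45 mm above the shoulder. Passing both takes 3 to 10 N in all; then free travel to a firm stop, the shoulder or the part below. Over 35 N is forcing.
- catch_b (a joint): The same catch on the opposite side of the shaft, same values. The catches' direction round the shaft varies.
- seat (a joint): The shaft's shoulder: a dark steel ring 27 mm across, 3 mm thick, on a stiff spring; home for the bearing means resting on it. 0 when free, grows as it is pressed down (m): 0.001 at 15 N, 0.002 at most. Over 35 N on it is forcing.
- hammer: Bystander: hammer lying on the bench, 0.26 m long; origin under its middle.
- screwdriver: Bystander: screwdriver 170 mm long lying on the bench; origin under its middle.
- footbed: Bystander: cork footbed 234 mm long, 84 mm wide, 20 mm thick, lying flat; origin under its middle.
- glue_jar: Bystander: yellow jar 68 mm across, 100 mm tall; origin at the centre of its underside.
- rivet_tin: Bystander: open metal bowl 76 mm across, 50 mm tall; origin at the centre of its underside.
- heel_block: Bystander: black rubber heel block 55 x 60 x 22 mm; origin at the centre of its underside.
- rubber_ring: Bystander: black rubber ring 54 mm across, 18 mm tall, bore 34 mm: not one of the parts; origin at the centre of its underside.
There are look-alikes about, which are no part of the job. What is shaped like the part that bears washer_mid but blue or purple is not meant. What is shaped like the part that bears spacer_mid but red is not meant.

How it is judged:
By the outcome, as a careful person would: the job done as asked, in the order asked, and still so for the second after the job is handed in, with the robot touching nothing.
It also fails if it takes over 72 s, if anything falls off the work surface, if the arm or the gripper's body presses on something with over 40 N, if the wrist force passes 120 N, or if a joint passes its speed limit or range.

## Working session

There is one attempt and no reset: what is moved stays moved. The work goes in short steps, Python scripts to look and compute and a shell command to move; the robot and the scene stay as the last step left them, time stands still between calls to the robot, and variables do not carry over. Pictures are saved under pics/ and viewed, about 8 in all and at most 12, crops included, and the job is handed in when it is done.

```bash
mkdir -p pics; ls; python3 - <<'E'
from workcell import ctrl
import cv2,numpy as np
o=ctrl.get_obs();print({k:np.round(v,3).tolist() for k,v in o.items()},ctrl.pinch_z)
for n in("top","side"):
    im=ctrl.get_image(n);cv2.imwrite(f"pics/{n}0.png",im[:,:,::-1])
    c=ctrl.camera_info(n);print(n,{k:np.round(v,3).tolist() if not isinstance(v,str) else v for k,v in c.items()})
E
```

```text
pics
{'t': 0.0, 'qpos': [1.232, 0.424, 1.631, 0.0, 1.089, -0.019], 'qvel': [0.003, 0.0, -0.0, 0.0, -0.0, 0.001], 'joint_torque': [-0.0, -54.461, -27.367, 0.064, 0.023, -0.0], 'ee_pos': [196.255, 592.78, 199.012], 'orientation': [-0.5, -3.101, 0.002], 'ft_force': [0.248, 0.755, 0.672], 'moment': [0.061, 0.02, 0.015], 'width': 88.036} 18.700000000000003
top {'camera_matrix': [[408.437, 0.0, 319.459], [0.0, 408.437, 202.544], [0.0, 0.0, 1.0]], 'R': [[0.025, -0.999, -0.031], [-0.99, -0.021, -0.14], [0.139, 0.034, -0.99]], 't': [-7.766, 573.638, 923.64]}
side {'camera_matrix': [[509.435, 0.0, 330.358], [0.0, 509.435, 200.409], [0.0, 0.0, 1.0]], 'R': [[-0.889, -0.458, -0.017], [-0.347, 0.698, -0.627], [0.299, -0.551, -0.779]], 't': [503.577, 252.925, 1037.539]}
```

View pics/top0.png

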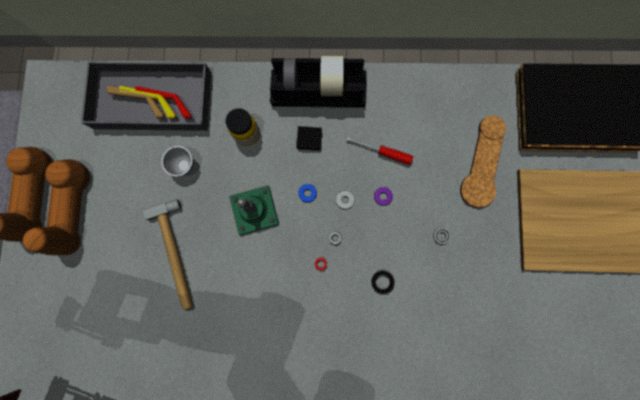

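View pics/side0.png

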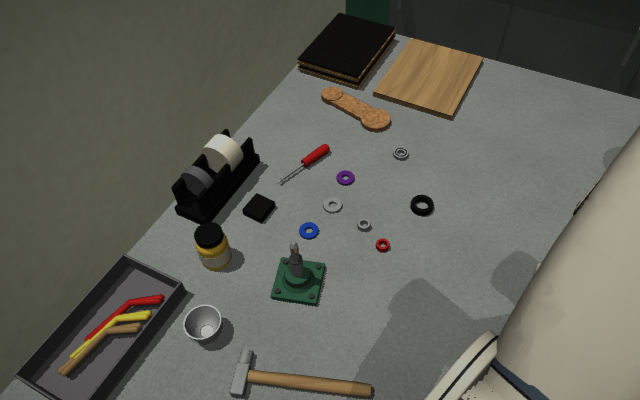

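```bash
cat > h.py <<'E'
import cv2,numpy as np
from workcell import ctrl
C={n:ctrl.camera_info(n) for n in("top","side")}
def ray(n,p):
    c=C[n];R=np.array(c["R"]);K=np.array(c["camera_matrix"]);t=np.array(c["t"])
    return -R.T@t, R.T@np.linalg.solve(K,[p[0],p[1],1])
def plane(n,p,z):
    o,d=ray(n,p);return (o+d*(z-o[2])/d[2])
def proj(n,X):
    c=C[n];v=np.array(c["camera_matrix"])@(np.array(c["R"])@X+np.array(c["t"]));return v[:2]/v[2]
def tri(p,q):
    A=[];b=[]
    for n,x in(("top",p),("side",q)):
        o,d=ray(n,x);d=d/np.linalg.norm(d);P=np.eye(3)-np.outer(d,d);A.append(P);b.append(P@o)
    return np.linalg.lstsq(np.vstack(A),np.hstack(b),rcond=None)[0]
def ringc(im,x,y,r,thr=22):
    """silhouette centre: pixels differing from local bench colour, hull centroid"""
    w=im[y-r:y+r+1,x-r:x+r+1].astype(float)
    bg=np.median(np.vstack([w[0],w[-1],w[:,0],w[:,-1]]),0)
    m=(np.abs(w-bg).max(2)>thr).astype(np.uint8)
    cs,_=cv2.findContours(m,cv2.RETR_EXTERNAL,cv2.CHAIN_APPROX_NONE)
    k=max(cs,key=cv2.contourArea);(cx,cy),(a,b),_=cv2.fitEllipse(k)
    return (cx+x-r,cy+y-r),(a,b)
E
python3 - <<'E'
from h import *
T=cv2.imread("pics/top0.png");S=cv2.imread("pics/side0.png")
P={"washer":((345,200),(333,205),4),"spacer":((335,239),(364,225),7.5),"bearing":((442,237),(401,153),5.5)}
for k,(a,b,z) in P.items():
    for thr in(25,40):
        for n,im,q in(("top",T,a),("side",S,b)):
            c,ax=ringc(im,*q,13,thr);print(k,n,thr,np.round(c,2),np.round(ax,1),plane(n,c,z).round(1))
G=cv2.inRange(cv2.cvtColor(T,cv2.COLOR_BGR2HSV),(60,60,20),(95,255,255))
k=max(cv2.findContours(G[170:250,210:290].copy(),cv2.RETR_EXTERNAL,cv2.CHAIN_APPROX_NONE)[0],key=cv2.contourArea)
(cx,cy),wh,an=cv2.minAreaRect(k);print("base",cx+210,cy+170,wh,an,plane("top",(cx+210,cy+170),14))
a=cv2.resize(T[160:270,225:325],None,fx=4,fy=4,interpolation=2);b=cv2.resize(S[230:310,262:332],None,fx=5.5,fy=5.5,interpolation=2)[:440]
c=cv2.resize(T[175:265,320:460],None,fx=5.5,fy=5.5,interpolation=2)
cv2.imwrite("pics/c1.png",np.hstack([a,b]));cv2.imwrite("pics/c2.png",c);print(a.shape,b.shape)
E
```

```text
washer top 25 [344.51 199.13] [15.3 15.8] [588.4 -54.4   4. ]
washer side 25 [332.17 204.51] [15.6 19.6] [588.2 -51.7   4. ]
washer top 40 [346.8  204.97] [1.6 6.5] [574.2 -60.2   4. ]
washer side 40 [332.28 204.96] [14.8 19.4] [587.4 -50.5   4. ]
spacer top 25 [382.89 356.21] [ 50.2 241.5] [ 223.4 -148.8    7.5]
spacer side 25 [364.06 226.11] [10.3 14.2] [490.7 -25.2   7.5]
spacer top 40 [337.   244.22] [1.2 4.2] [478.  -38.1   7.5]
spacer side 40 [364.33 226.79] [ 9.  13.8] [489.3 -23.7   7.5]
bearing top 25 [434.26 253.7 ] [17.2 21.8] [ 461.2 -270.     5.5]
bearing side 25 [400.81 154.15] [12.3 14.8] [ 503.2 -281.2    5.5]
bearing top 40 [442.5 232.5] [0. 1.] [ 512.2 -290.3    5.5]
bearing side 40 [400.35 153.19] [12.2 16.3] [ 505.6 -283.9    5.5]
base 253.4641342163086 210.00965881347656 (40.89011764526367, 41.29864501953125) 74.93151092529297 [555.66779008 166.35170238  14.        ]
(440, 400, 3) (440, 385, 3)
```

View pics/c1.png

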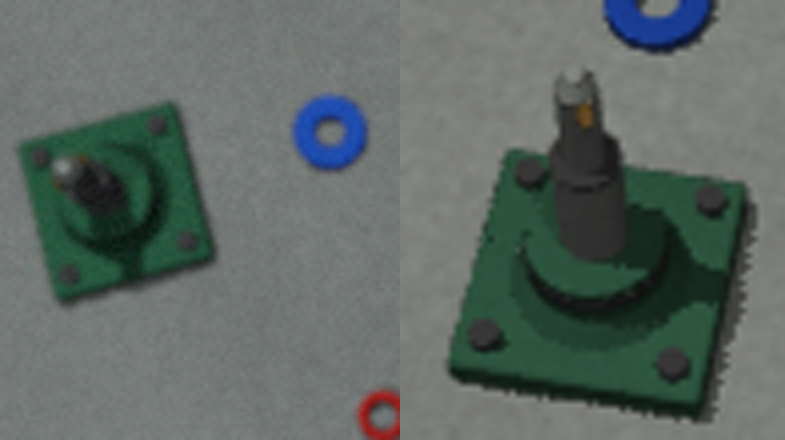

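View pics/c2.png

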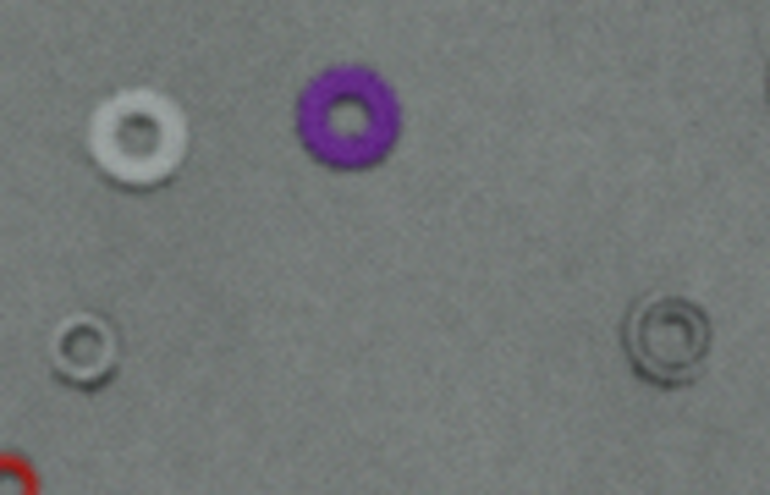

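```bash
python3 - <<'E'
from h import *
print("cams",ray("top",(0,0))[0].round(),ray("side",(0,0))[0].round())
T=lambda x,y:(320+x/5.5-.41,175+y/5.5-.41)
print("washer",plane("top",T(138,136),8),plane("side",(332.2,204.6),4))
print("spacer",plane("top",T(84,344),15),plane("side",(364.1,226.1),7.5))
print("bearing",plane("top",T(673,334),11),plane("side",(400.6,153.6),5.5))
t=(253.0,209.6);s=(297.9,278.3)
print("base",plane("top",t,18),plane("side",s,18),tri(t,s))
print("tip",tri((241.7,201.7),(293.4,244)))
S=cv2.imread("pics/side0.png")
c=cv2.resize(S[135:245,320:420],None,fx=5,fy=5,interpolation=2)
cv2.imwrite("pics/c3.png",c)
E
```

```text
cams [440. -27. 994.] [225. 626. 976.]
washer [587.40397708 -54.70578704   8.        ] [588.05641253 -51.4410292    4.        ]
spacer [494.48089777 -32.60031593  15.        ] [490.64652079 -25.22926783   7.5       ]
bearing [ 505.02418499 -287.43603676   11.        ] [ 504.46677013 -282.82531691    5.5       ]
base [556.16862561 166.73825846  18.        ] [556.6695848  171.06308808  18.        ] [557.71190067 168.17740255  12.36920892]
tip [558.46426151 167.08922067 142.93042442]
```

View pics/c3.png

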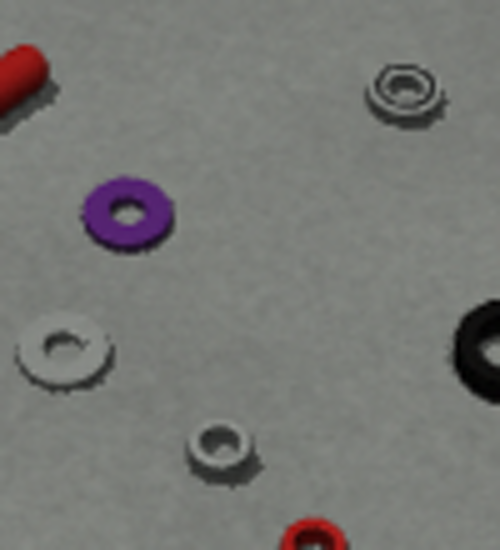

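```bash
cat >> h.py <<'E'
from scipy.spatial.transform import Rotation as Ro
def go(x,y,z):
    """shift (cm, tool axes) and spin (deg) to bring TCP to x,y,z with jaws along world y"""
    o=ctrl.get_obs();R=Ro.from_rotvec(o["orientation"])
    d=R.inv().apply(np.array([x,y,z])-o["ee_pos"])/10
    D=Ro.from_matrix(np.diag([-1,1,-1.]));s=(R.inv()*D).as_rotvec(degrees=True)
    print("t",round(float(o["t"]),2),"pos",np.round(o["ee_pos"],1),"F",np.round(o["ft_force"],1),"w",round(float(o["width"]),1),"-> xyz",d.round(2),"spin",s.round(1))
E
python3 - <<'E'
from h import *
print(plane("side",(400.8,152.2),11),plane("side",(332.8,204.2),8),plane("side",(364.0,223.6),15))
go(504.5,-285,80)
go(504.5,-285,200)
E
```

```text
[ 504.35171111 -282.61991909   11.        ] [585.82423947 -50.40088346   8.        ] [491.82421331 -26.60317147  15.        ]
t 0.1 pos [196.3 592.8 199.1] F [0.6 0.4 0.5] w 87.7 -> xyz [-56.85 -73.63  12.01] spin [ -0.1  -0.  -18.3]
t 0.1 pos [196.3 592.8 199.1] F [0.6 0.4 0.5] w 87.7 -> xyz [-5.685e+01 -7.364e+01  1.000e-02] spin [ -0.1  -0.  -18.3]
```

```bash
python3 -m inch '[{"xyz":[-10,-13,0],"spin":-8},{"xyz":[-56.85,-73.64,0],"spin":-18.3},{"xyz":[-56.85,-73.64,0],"spin":-18.3},{"xyz":[-56.85,-73.64,0],"spin":-18.3},{"xyz":[-56.85,-73.64,0],"spin":-18.3},{"xyz":[-56.85,-73.64,0],"spin":-18.3},{"xyz":[-56.85,-73.64,0],"spin":-18.3},{"xyz":[-56.85,-73.64,0],"spin":-18.3},{"xyz":[-56.85,-73.64,0],"spin":-18.3},{"xyz":[-56.85,-73.64,0],"spin":-18.3},{"xyz":[-56.85,-73.64,0],"spin":-18.3},{"xyz":[-56.85,-73.64,0],"spin":-18.3},{"xyz":[-56.85,-73.64,0],"spin":-18.3},{"xyz":[-56.85,-73.64,0],"spin":-18.3},{"xyz":[-56.85,-73.64,0],"spin":-18.3},{"xyz":[-56.85,-73.64,0],"spin":-18.3},{"xyz":[-56.85,-73.64,0],"spin":-18.3},{"xyz":[-56.85,-73.64,0],"spin":-18.3},{"xyz":[-56.85,-73.64,6],"spin":-18.3},{"xyz":[-56.85,-73.64,12],"spin":-18.3}]' 0.2; python3 -c "
from h import *
go(504.7,-285,40);go(504.7,-285,3)"
```

```text
t: 2.1
ee_pos: [505.9, -286.5, 106.2]
orientation: [0.005, 3.137, -0.007]
ft_force: [0.0, -0.3, -0.8]
width: 70.3
t 2.1 pos [ 505.9 -286.5  106.2] F [ 0.  -0.3 -0.8] w 70.3 -> xyz [0.16 0.19 6.62] spin [-0.3  0.3 -0.2]
t 2.1 pos [ 505.9 -286.5  106.2] F [ 0.  -0.3 -0.8] w 70.3 -> xyz [ 0.17  0.2  10.32] spin [-0.3  0.3 -0.2]
```

```bash
python3 -m inch '[{"xyz":[0.1,0.15,5]},{"xyz":[0.1,0.15,7]},{"xyz":[0.1,0.15,8.5]},{"xyz":[0.1,0.15,9.5]},{"xyz":[0.1,0.15,10.2]},{"xyz":[0.1,0.15,10.3]},{"xyz":[0.1,0.15,10.3]}]'; python3 -m inch '[{"xyz":[0,0,0]},{"xyz":[0,0,0]},{"xyz":[0,0,0]},{"xyz":[0,0,0]},{"xyz":[0,0,0]},{"xyz":[0,0,0]},{"xyz":[0,0,0]},{"xyz":[0,0,0]}]' 1;  python3 -c "
from h import *
go(557,168.5,200);go(504.7,-285,200)"
```

```text
t 2.1 pos [ 505.9 -286.5  106.2] F [ 0.  -0.3 -0.8] w 70.3 -> xyz [-5.02 45.47 -9.57] spin [-0.3  0.3 -0.2]
t 2.1 pos [ 505.9 -286.5  106.2] F [ 0.  -0.3 -0.8] w 70.3 -> xyz [ 0.08  0.11 -9.38] spin [-0.3  0.3 -0.2]$[0]: bad value
$[0]: bad value
```

Spin is required in each row.

```bash
python3 -m inch '[{"xyz":[0.1,0.15,5],"spin":0},{"xyz":[0.1,0.15,7],"spin":0},{"xyz":[0.1,0.15,8.5],"spin":0},{"xyz":[0.1,0.15,9.5],"spin":0},{"xyz":[0.1,0.15,10.2],"spin":0},{"xyz":[0.1,0.15,10.3],"spin":0},{"xyz":[0.1,0.15,10.3],"spin":0}]'; python3 -m inch '[{"xyz":[0,0,0],"spin":0},{"xyz":[0,0,0],"spin":0},{"xyz":[0,0,0],"spin":0},{"xyz":[0,0,0],"spin":0},{"xyz":[0,0,0],"spin":0},{"xyz":[0,0,0],"spin":0},{"xyz":[0,0,0],"spin":0},{"xyz":[0,0,0],"spin":0}]' 1;  python3 -c "
from h import *
go(504.7,-285,200);go(557,168.5,200)"
```

```text
t: 2.8
ee_pos: [506.2, -285.8, 4.0]
orientation: [0.004, 3.135, -0.009]
ft_force: [0.2, -0.2, 0.2]
width: 69.9
t: 3.6
ee_pos: [506.1, -285.8, 4.0]
orientation: [0.005, 3.135, -0.009]
ft_force: [0.4, 0.4, -0.0]
width: 9.6
t 3.6 pos [ 506.1 -285.8    4. ] F [ 0.4  0.4 -0. ] w 9.6 -> xyz [  0.02  -0.03 -19.6 ] spin [-0.3  0.4 -0.2]
t 3.6 pos [ 506.1 -285.8    4. ] F [ 0.4  0.4 -0. ] w 9.6 -> xyz [ -5.08  45.34 -19.82] spin [-0.3  0.4 -0.2]
```

```bash
python3 - <<'E'
from h import *
T=ctrl.get_image("top")[:,:,::-1];S=ctrl.get_image("side")[:,:,::-1]
print(ctrl.get_obs()["width"],proj("top",np.array([506,-286,4.])),proj("side",np.array([506,-286,4.])))
a=cv2.resize(T[185:285,390:490],None,fx=4,fy=4,interpolation=2);b=cv2.resize(S[100:200,350:450],None,fx=4,fy=4,interpolation=2)
cv2.imwrite("pics/d1.png",np.hstack([a,b]))
E
```

```text
2.4139320045028647 [440.56739995 235.07203279] [400.46819882 153.03212981]
```

View pics/d1.png

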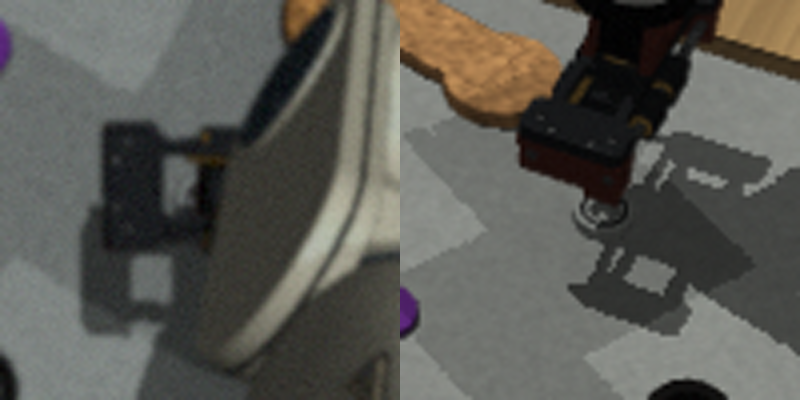

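```bash
python3 - <<'E'
from h import *
T=ctrl.get_image("top")[:,:,::-1];S=ctrl.get_image("side")[:,:,::-1]
for z in(4,20,40,84):
    for dy in(0,-60,60):print(z,dy,proj("side",np.array([506,-286+dy,z])).round(),proj("top",np.array([506,-286+dy,z])).round())
b=cv2.resize(S[110:170,370:440],None,fx=10,fy=10,interpolation=2)
b=np.clip(b.astype(float)*1.8,0,255).astype(np.uint8)
cv2.imwrite("pics/d2.png",b)
E
```

```text
4 0 [400. 153.] [441. 235.]
4 -60 [409. 139.] [466. 236.]
4 60 [392. 168.] [415. 234.]
20 0 [401. 149.] [442. 235.]
20 -60 [410. 134.] [468. 235.]
20 60 [392. 164.] [417. 234.]
40 0 [402. 143.] [445. 234.]
40 -60 [410. 129.] [471. 235.]
40 60 [393. 158.] [419. 234.]
84 0 [403. 131.] [450. 233.]
84 -60 [412. 116.] [478. 233.]
84 60 [394. 146.] [423. 232.]
```

View pics/d2.png

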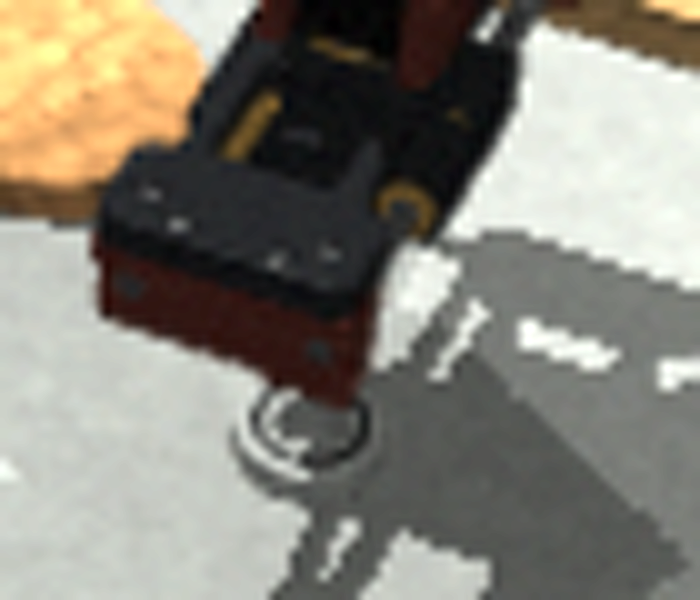

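```bash
python3 -m inch '[{"xyz":[0,0,-1],"spin":0},{"xyz":[0,0,-3],"spin":0},{"xyz":[0,0,-6],"spin":0},{"xyz":[0,0,-10],"spin":0},{"xyz":[0,0,-14],"spin":0},{"xyz":[0,0,-14],"spin":0}]'; python3 - <<'E'
from h import *
S=ctrl.get_image("side")[:,:,::-1];T=ctrl.get_image("top")[:,:,::-1]
go(505,-286,40)
b=cv2.resize(S[80:180,350:450],None,fx=4,fy=4,interpolation=2);a=cv2.resize(T[185:285,390:490],None,fx=4,fy=4,interpolation=2)
b=np.clip(np.hstack([b,a]).astype(float)*1.5,0,255).astype(np.uint8)
cv2.imwrite("pics/d3.png",b)
E
```

```text
t: 4.4
ee_pos: [508.5, -287.0, 150.3]
orientation: [0.004, 3.126, -0.017]
ft_force: [-0.2, -0.1, 0.2]
width: 0.9
t 4.5 pos [ 505.8 -285.4  145.6] F [ 0.2 -0.5 -0. ] w 0.3 -> xyz [1.700e-01 1.000e-02 1.056e+01] spin [-0.4  0.5 -0.2]
```

View pics/d3.png

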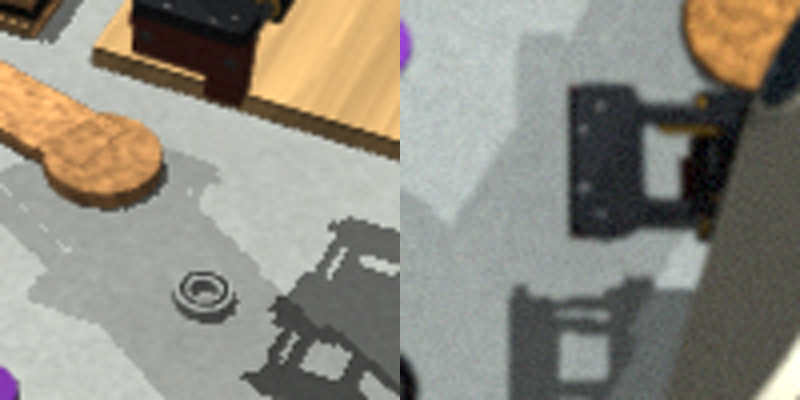

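```bash
python3 - <<'E'
from h import *
p=np.array([505.8,-285.4,145.6])
for n in("side","top"):
    for v in([0,0,0],[0,0,40],[37,89,80],[-37,89,80],[0,89,80]):
        print(n,v,proj(n,p+v).round(1))
print(ctrl.get_obs()["qpos"])
E
```

```text
side [0, 0, 0] [405.7 112.3]
side [0, 0, 40] [407.4  99.4]
side [37, 89, 80] [378.6 104.1]
side [-37, 89, 80] [409.8 114. ]
side [0, 89, 80] [394. 109.]
top [0, 0, 0] [458.3 231. ]
top [0, 0, 40] [464.6 229.5]
top [37, 89, 80] [423.1 207.2]
top [-37, 89, 80] [423.5 246.7]
top [0, 89, 80] [423.3 226.8]
[-5.33239826e-01  4.21833639e-01  1.77817391e+00 -1.99051765e-03
  9.30559833e-01 -2.09999740e+00]
```

```bash
python3 -m inch '[{"xyz":[0,0,3],"spin":8},{"xyz":[0,0,6],"spin":16},{"xyz":[0,0,8],"spin":24},{"xyz":[0,0,8.5],"spin":32},{"xyz":[0,0,8.5],"spin":40},{"xyz":[0,0,8.5],"spin":48},{"xyz":[0,0,8.5],"spin":56},{"xyz":[0,0,8.5],"spin":64},{"xyz":[0,0,8.5],"spin":72},{"xyz":[0,0,8.5],"spin":80},{"xyz":[0,0,8.5],"spin":88},{"xyz":[0,0,8.5],"spin":90},{"xyz":[0,0,8.5],"spin":90},{"xyz":[0,0,8.5],"spin":90}]' 0.3; python3 - <<'E'
from h import *
S=ctrl.get_image("side")[:,:,::-1];T=ctrl.get_image("top")[:,:,::-1]
o=ctrl.get_obs();print(o["ee_pos"],o["orientation"],o["width"],proj("side",o["ee_pos"]),proj("top",o["ee_pos"]))
b=cv2.resize(S[80:180,350:450],None,fx=4,fy=4,interpolation=2);a=cv2.resize(T[185:285,390:490],None,fx=4,fy=4,interpolation=2)
b=np.clip(np.hstack([b,a]).astype(float)*1.6,0,255).astype(np.uint8)
cv2.imwrite("pics/d4.png",b)
E
```

```text
t: 5.9
ee_pos: [505.7, -285.5, 59.6]
orientation: [2.217, 2.213, 0.001]
ft_force: [0.1, 0.4, 0.8]
width: 61.6
[ 506.12166617 -285.68209611   60.00160281] [2.21650771e+00 2.21228805e+00 1.46591958e-03] 61.75659556706144 [402.35084762 137.75151678] [446.9178779  233.50930625]
```

View pics/d4.png

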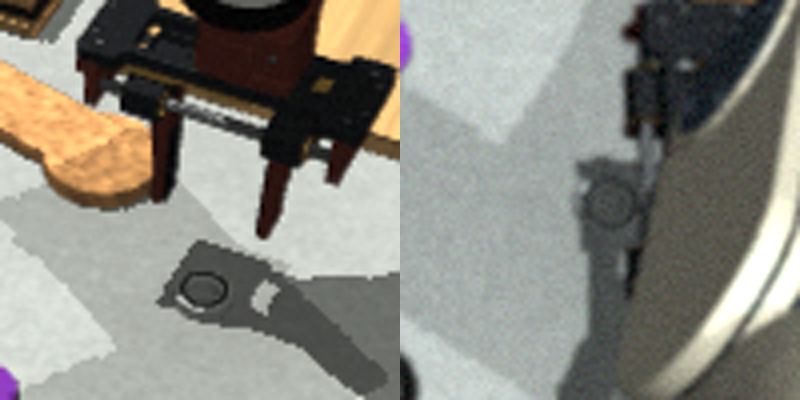

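```bash
python3 -m inch '[{"xyz":[0,0,2.5],"spin":0},{"xyz":[0,0,4.5],"spin":0},{"xyz":[0,0,5.5],"spin":0},{"xyz":[0,0,5.7],"spin":0},{"xyz":[0,0,5.7],"spin":0},{"xyz":[0,0,5.7],"spin":0}]'; python3 -m inch '[{"xyz":[0,0,0.15],"spin":0},{"xyz":[0,0,0.15],"spin":0},{"xyz":[0,0,0.15],"spin":0}]';python3 -m inch '[{"xyz":[0,0,0.15],"spin":0},{"xyz":[0,0,0.15],"spin":0},{"xyz":[0,0,0.15],"spin":0}]'; python3 - <<'E'
from h import *
S=ctrl.get_image("side")[:,:,::-1]
o=ctrl.get_obs();print(o["ee_pos"],o["ft_force"],proj("side",o["ee_pos"]))
b=np.clip(cv2.resize(S[110:180,360:450],None,fx=8,fy=8,interpolation=2).astype(float)*1.8,0,255).astype(np.uint8)
cv2.imwrite("pics/d5.png",b)
E
```

```text
t: 6.6
ee_pos: [507.1, -286.4, 3.8]
orientation: [2.216, 2.212, 0.002]
ft_force: [0.2, -0.4, -0.0]
width: 61.6
t: 6.9
ee_pos: [507.4, -286.5, 2.7]
orientation: [2.215, 2.211, 0.002]
ft_force: [-0.2, -1.0, -0.3]
width: 61.1
t: 7.2
ee_pos: [507.3, -286.5, 1.1]
orientation: [2.215, 2.211, 0.002]
ft_force: [-0.8, -0.4, 0.1]
width: 61.6
[ 507.35803544 -286.53997856    1.16794759] [-0.514412    0.49428175  0.28299085] [399.97208163 153.48491874]
```

View pics/d5.png

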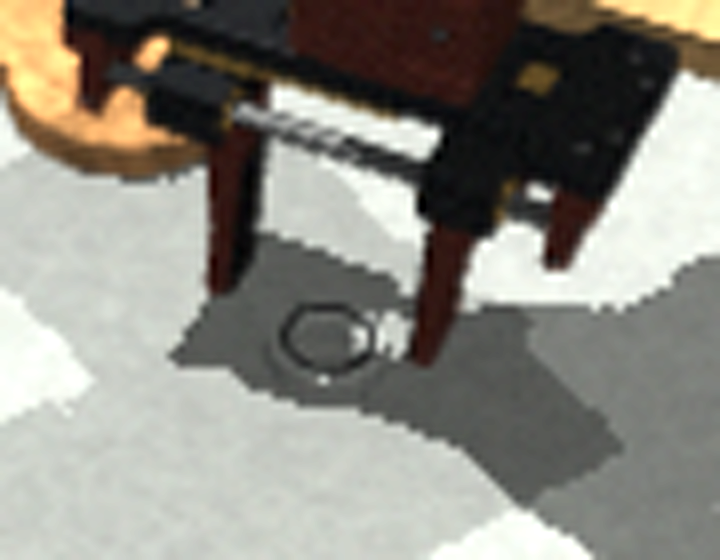

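```bash
for i in 1 2; do python3 -m inch '[{"xyz":[0,0,0.2],"spin":0},{"xyz":[0,0,0.2],"spin":0},{"xyz":[0,0,0.2],"spin":0}]' | grep -E "ee_pos|force"; done
```

```text
ee_pos: [507.2, -286.5, -1.0]
ft_force: [-0.2, -0.2, 0.4]
ee_pos: [507.2, -286.5, -3.1]
ft_force: [-0.2, -0.7, 0.4]
```

```bash
for i in 1 2; do python3 -m inch '[{"xyz":[0,0,0.2],"spin":0},{"xyz":[0,0,0.2],"spin":0},{"xyz":[0,0,0.2],"spin":0}]' | grep -E "ee_pos|force"; done
```

```text
ee_pos: [507.2, -286.4, -5.2]
ft_force: [0.1, 0.2, 0.1]
ee_pos: [507.1, -286.4, -7.3]
ft_force: [0.4, -0.2, -0.4]
```

```bash
for i in 1 2 3; do python3 -m inch '[{"xyz":[0,0,0.1],"spin":0},{"xyz":[0,0,0.1],"spin":0},{"xyz":[0,0,0.1],"spin":0}]' | grep -E "ee_pos|force"; done
```

```text
ee_pos: [507.1, -286.4, -8.3]
ft_force: [0.4, -0.4, -0.1]
ee_pos: [507.1, -286.4, -9.4]
ft_force: [-0.2, 0.1, 0.2]
ee_pos: [507.1, -286.4, -10.4]
ft_force: [1.2, 0.0, 0.5]
```

```bash
for i in 1 2 3; do python3 -m inch '[{"xyz":[0,0,0.1],"spin":0},{"xyz":[0,0,0.1],"spin":0},{"xyz":[0,0,0.1],"spin":0}]' | grep -E "ee_pos|force"; done
```

```text
ee_pos: [507.1, -286.4, -11.4]
ft_force: [0.6, -0.5, -0.3]
ee_pos: [507.0, -286.3, -12.5]
ft_force: [0.3, -1.2, 0.5]
ee_pos: [507.0, -286.4, -13.5]
ft_force: [0.1, 0.0, -0.1]
```

```bash
for i in 1 2 3; do python3 -m inch '[{"xyz":[0,0,0.1],"spin":0},{"xyz":[0,0,0.1],"spin":0},{"xyz":[0,0,0.1],"spin":0}]' | grep -E "ee_pos|force"; done
python3 - <<'E'
from h import *
S=ctrl.get_image("side")[:,:,::-1]
b=np.clip(cv2.resize(S[110:180,360:450],None,fx=8,fy=8,interpolation=2).astype(float)*1.8,0,255).astype(np.uint8)
cv2.imwrite("pics/d6.png",b)
# dark red tips: lowest red pixels
h=cv2.cvtColor(np.ascontiguousarray(S),cv2.COLOR_BGR2HSV);m=((h[...,0]<8)|(h[...,0]>172))&(h[...,1]>120)&(h[...,2]>20)&(h[...,2]<110)
n,l,st,c=cv2.connectedComponentsWithStats(m[110:180,360:450].astype(np.uint8))
for s in st[1:]:
    if s[4]>10:print(s+[360,110,0,0,0])
E
```

```text
ee_pos: [507.0, -286.4, -14.5]
ft_force: [-0.3, 0.1, 0.9]
ee_pos: [507.0, -286.4, -15.6]
ft_force: [-0.3, -0.0, 0.0]
ee_pos: [506.9, -286.3, -16.7]
ft_force: [0.1, -0.2, 0.2]
[396 110  28  19 338]
[368 119   8  10  33]
[386 132   6  19  54]
[427 139   6   9  27]
[411 143   7  17  65]
```

```bash
python3 -m inch '[{"xyz":[0,0,0],"spin":0},{"xyz":[0,0,0],"spin":0},{"xyz":[0,0,0],"spin":0},{"xyz":[0,0,0],"spin":0},{"xyz":[0,0,0],"spin":0}]' 0.8
```

```text
t: 11.7
ee_pos: [507.0, -286.3, -16.6]
orientation: [2.216, 2.212, 0.002]
ft_force: [0.3, 0.8, 0.1]
width: 38.5
```

```bash
python3 -m inch '[{"xyz":[0,0,0],"spin":0},{"xyz":[0,0,0],"spin":0},{"xyz":[0,0,0],"spin":0}]' 0.8
```

```text
t: 12.0
ee_pos: [507.0, -286.4, -16.6]
orientation: [2.216, 2.212, 0.002]
ft_force: [-1.1, -0.4, 0.1]
width: 38.6
```

```bash
python3 -m inch '[{"xyz":[0,0,-1.5],"spin":0},{"xyz":[0,0,-5],"spin":0},{"xyz":[0,0,-10],"spin":0},{"xyz":[0,0,-15],"spin":0},{"xyz":[0,0,-17],"spin":0},{"xyz":[4,0.4,-17],"spin":0},{"xyz":[8.5,0.9,-17],"spin":0},{"xyz":[13,1.4,-17],"spin":0},{"xyz":[17.5,1.9,-17],"spin":0},{"xyz":[22,2.4,-17],"spin":0},{"xyz":[26.5,2.9,-17],"spin":0},{"xyz":[31,3.4,-17],"spin":0},{"xyz":[35.5,3.9,-17],"spin":0},{"xyz":[39.5,4.4,-17],"spin":0},{"xyz":[43,4.8,-17],"spin":0},{"xyz":[45,5,-17],"spin":0},{"xyz":[45.35,5,-17],"spin":0},{"xyz":[45.35,5,-17],"spin":0},{"xyz":[45.35,5,-17],"spin":0}]'; python3 - <<'E'
from h import *
S=ctrl.get_image("side")[:,:,::-1];T=ctrl.get_image("top")[:,:,::-1]
o=ctrl.get_obs();p=np.array(o["ee_pos"])+[0,0,22];print(o["ee_pos"],o["width"],o["orientation"]);print(proj("side",p),proj("top",p))
a=cv2.resize(S[170:310,250:350],None,fx=4,fy=4,interpolation=2);b=cv2.resize(T[150:250,210:310],None,fx=4,fy=4,interpolation=2);b=np.vstack([b,np.zeros((160,400,3),np.uint8)])
cv2.imwrite("pics/e1.png",np.clip(np.hstack([a,b]).astype(float)*1.5,0,255).astype(np.uint8))
E
```

```text
t: 13.9
ee_pos: [556.2, 167.2, 151.1]
orientation: [2.217, 2.211, 0.001]
ft_force: [0.3, 0.4, -0.9]
width: 38.2
[556.31910661 166.95363663 151.0136281 ] 38.48188139265428 [2.21763526e+00 2.21062554e+00 1.20490237e-03]
[293.70704133 235.68958132] [238.34955327 200.23315602]
```

View pics/e1.png

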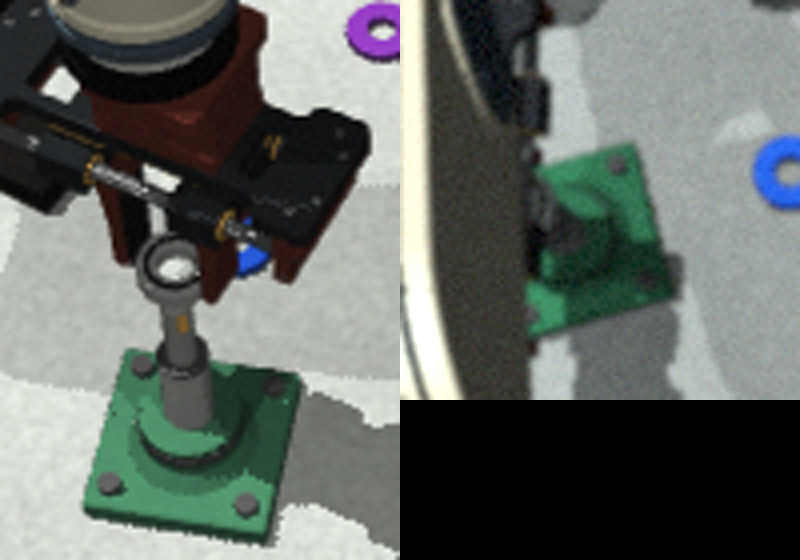

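```bash
python3 -m inch '[{"xyz":[-1.5,-4.5,0],"spin":0},{"xyz":[-3,-9,0],"spin":0},{"xyz":[-5,-13,1],"spin":0},{"xyz":[-5.5,-15.6,4],"spin":0},{"xyz":[-5.5,-15.6,8],"spin":0},{"xyz":[-5.5,-15.6,12],"spin":0},{"xyz":[-5.5,-15.6,14.5],"spin":0},{"xyz":[-5.5,-15.6,15.7],"spin":0},{"xyz":[-5.5,-15.6,16.2],"spin":0},{"xyz":[-5.5,-15.6,16.5],"spin":0},{"xyz":[-5.5,-15.6,16.5],"spin":0},{"xyz":[-5.5,-15.6,16.5],"spin":0}]'; python3 - <<'E'
from h import *
S=ctrl.get_image("side")[:,:,::-1];T=ctrl.get_image("top")[:,:,::-1]
cv2.imwrite("pics/f_s.png",S);cv2.imwrite("pics/f_t.png",T)
E
```

```text
t: 15.2
ee_pos: [402.2, 111.5, -14.0]
orientation: [2.217, 2.21, 0.004]
ft_force: [-1.0, -0.1, -1.3]
width: 38.6
```

```bash
python3 -m inch '[{"xyz":[0,0,0.1],"spin":0},{"xyz":[0,0,0.2],"spin":0},{"xyz":[0,0,0.2],"spin":0}]'; python3 -m inch '[{"xyz":[0,0,0],"spin":0},{"xyz":[0,0,0],"spin":0},{"xyz":[0,0,0],"spin":0},{"xyz":[0,0,-1.5],"spin":0},{"xyz":[0,0,-3],"spin":-8},{"xyz":[0,0,-3],"spin":-16},{"xyz":[0,0,-3],"spin":-24},{"xyz":[0,0,-3],"spin":-32},{"xyz":[0,0,-3],"spin":-40},{"xyz":[0,0,-3],"spin":-48},{"xyz":[0,0,-3],"spin":-56},{"xyz":[0,0,-3],"spin":-64},{"xyz":[0,0,-3],"spin":-72},{"xyz":[0,0,-3],"spin":-80},{"xyz":[0,0,-3],"spin":-88},{"xyz":[0,0,-3],"spin":-90},{"xyz":[0,0,-3],"spin":-90}]' 0.1; python3 - <<'E'
from h import *
go(402.2,111.5,-16.6)
S=ctrl.get_image("side")[:,:,::-1];T=ctrl.get_image("top")[:,:,::-1]
cv2.imwrite("pics/g_s.png",S);cv2.imwrite("pics/g_t.png",T)
print(proj("side",np.array([402,111,5.])),proj("top",np.array([402,111,5.])))
E
```

```text
t: 15.6
ee_pos: [402.2, 111.5, -16.0]
orientation: [2.217, 2.21, 0.004]
ft_force: [-0.0, 1.1, -0.7]
width: 38.3
t: 17.3
ee_pos: [401.9, 111.7, 14.0]
orientation: [0.005, 3.132, -0.01]
ft_force: [-0.4, 0.1, 0.2]
width: 78.9
t 17.3 pos [401.9 111.7  14. ] F [-0.4  0.1  0.2] w 78.9 -> xyz [-0.   -0.    3.06] spin [-0.4  0.5 -0.2]
[374.823074  287.8370181] [274.08433021 274.63210251]
```

Lower again and grip across the other axis, which centres the bearing in both.

```bash
python3 -m inch '[{"xyz":[0,0,1.5],"spin":0},{"xyz":[0,0,2.6],"spin":0},{"xyz":[0,0,3.0],"spin":0},{"xyz":[0,0,3.05],"spin":0}]' ; python3 -m inch '[{"xyz":[0,0,0],"spin":0},{"xyz":[0,0,0],"spin":0},{"xyz":[0,0,0],"spin":0},{"xyz":[0,0,0],"spin":0},{"xyz":[0,0,0],"spin":0},{"xyz":[0,0,0],"spin":0},{"xyz":[0,0,0],"spin":0}]' 0.8
```

```text
t: 17.8
ee_pos: [401.6, 111.4, -17.1]
orientation: [0.007, 3.133, -0.01]
ft_force: [-0.7, 0.2, -0.7]
width: 79.1
t: 18.5
ee_pos: [401.7, 111.4, -17.0]
orientation: [0.007, 3.133, -0.01]
ft_force: [-0.4, 0.7, 2.0]
width: 38.5
```

```bash
python3 -m inch '[{"xyz":[0,0,-1.5],"spin":0},{"xyz":[0,0,-6],"spin":0},{"xyz":[0,0,-11],"spin":0},{"xyz":[0,0,-16],"spin":0},{"xyz":[0,0,-18.2],"spin":0},{"xyz":[-4,1.5,-18.2],"spin":0},{"xyz":[-8.5,3,-18.2],"spin":0},{"xyz":[-12,4.5,-18.2],"spin":0},{"xyz":[-14.8,5.4,-18.2],"spin":0},{"xyz":[-15.5,5.4,-18.2],"spin":0},{"xyz":[-15.5,5.4,-18.2],"spin":0},{"xyz":[-15.5,5.4,-18.2],"spin":0}]'; python3 - <<'E'
from h import *
S=ctrl.get_image("side")[:,:,::-1].copy();T=ctrl.get_image("top")[:,:,::-1]
cv2.imwrite("pics/h_s.png",S);cv2.imwrite("pics/h_t.png",T)
o=ctrl.get_obs();p=np.array(o["ee_pos"]);print(p,o["orientation"],o["width"],proj("side",p+[0,0,28]))
g=cv2.cvtColor(S,cv2.COLOR_BGR2GRAY)
r0,c0=212,276
print("cols",c0)
for r in range(r0,r0+44):print(r," ".join("%3d"%v for v in g[r,c0:c0+36]))
E
```

```text
t: 19.7
ee_pos: [553.7, 165.3, 165.3]
orientation: [0.007, 3.135, -0.011]
ft_force: [-0.3, 0.4, -0.9]
width: 38.9
[553.86287879 165.38441297 165.74546079] [ 0.00741254  3.13458932 -0.01098861] 38.88764474480341 [294.444107 229.265024]
cols 276
212  33  32  33  31  32  32  33  34  33  31  32  32  32  28  13   9  10  12  16  16  15  17  16  24  31  34  10  10  16  15  53 150 147 143 142 147
213  32  31  33  32  30  31  32  31  32  32  32  32  32  21  11  11  12  17  16  17  18  17  15  17  16  16   9   8  15  14  51 146 147 147 145 147
214  31  31  32  32  33  31  32  32  31  32  32  31  25  11  10  11  10  17  14  16  16  15  15  16  16  11   9   8  16  17  51 139 143 148 147 146
215  32  32  32  32  30  32  33  33  33  32  33  26  13  10  11  13  17  17  15  16  17  17  16  17  13   8   7  10  15  15  40 114 142 146 146 145
216  18  27  29  31  32  33  32  31  32  33  28  13  10   9  11  18  16  16  16  17  17  14  14  15  11   9  10   7  13  16  39 112 142 142 147 147
217  26  20  12  18  29  33  33  32  32  31  24  12  11  10  16  17  17  16  16  19  17  18  13  13   9  11   8  10 
[... 4955 characters left out ...]
 125 123 126 131 124  86  58  56  54  71  88  75  57  74 131 129 127 123 125 126 126 125 121 122 125 125 120
252 124 125 127 128 126 124 121 124 127 127 125 128 130 128 103  60  55  51  53  85  72  55  62 125 129 130 128 126 125 125 125 126 123 124 126 122
253 125 129 129 126 125 127 127 125 128 124 126 128 129 128 121  59  57  53  58  57  49  53  58 109 131 134 131 129 125 125 125 128 126 124 125 124
254 126 128 127 124 125 126 124 125 127 125 130 127 127 126 119  59  58  57  56  52  51  55  48  56 101 126 126 125 124 127 130 130 127 123 122 123
255 129 127 124 122 126 127 128 129 130 127 129 124 127 119  84  59  59  56  54  56  55  53  47  34  42  83 125 124 126 127 130 130 126 121 124 124
```

```bash
python3 -m inch '[{"xyz":[-0.28,0.42,0],"spin":0},{"xyz":[-0.28,0.42,1],"spin":0},{"xyz":[-0.28,0.42,2],"spin":0},{"xyz":[-0.28,0.42,2.5],"spin":0},{"xyz":[-0.28,0.42,2.5],"spin":0}]'; for i in 1 2 3 ; do python3 -m inch '[{"xyz":[0,0,0.2],"spin":0},{"xyz":[0,0,0.4],"spin":0},{"xyz":[0,0,0.4],"spin":0}]' | grep -E "ee_pos|force"; done
```

```text
t: 20.3
ee_pos: [555.9, 169.1, 139.3]
orientation: [0.007, 3.137, -0.012]
ft_force: [-0.2, -0.3, -0.7]
width: 38.5
ee_pos: [555.8, 169.0, 135.1]
ft_force: [-0.4, 0.8, -0.9]
ee_pos: [555.7, 168.9, 130.9]
ft_force: [0.7, 1.0, -0.1]
ee_pos: [556.2, 169.0, 126.8]
ft_force: [2.5, 0.2, -1.7]
```

```bash
for i in 1 2 ; do python3 -m inch '[{"xyz":[-0.06,0,0.15],"spin":0},{"xyz":[-0.06,0,0.3],"spin":0},{"xyz":[-0.06,0,0.3],"spin":0}]' | grep -E "ee_pos|force"; done
```

```text
ee_pos: [556.8, 169.0, 123.6]
ft_force: [1.1, -0.6, -0.7]
ee_pos: [557.5, 169.1, 120.5]
ft_force: [0.7, 0.7, -0.3]
```

```bash
for i in 1 2 3 4; do python3 -m inch '[{"xyz":[0,0,0.1],"spin":0},{"xyz":[0,0,0.2],"spin":0},{"xyz":[0,0,0.2],"spin":0}]' | grep -E "ee_pos|force"; done
```

```text
ee_pos: [557.6, 169.1, 118.5]
ft_force: [0.2, 0.0, 1.5]
ee_pos: [557.4, 169.1, 116.2]
ft_force: [1.3, 1.9, -1.0]
ee_pos: [557.3, 169.1, 113.9]
ft_force: [0.4, 0.8, -1.1]
ee_pos: [557.3, 169.1, 111.7]
ft_force: [0.8, 1.4, 0.0]
```

```bash
for i in 1 2 3 4; do python3 -m inch '[{"xyz":[0,0,0.15],"spin":0},{"xyz":[0,0,0.3],"spin":0}]' | grep -E "ee_pos|force|width"; done
```

```text
ee_pos: [557.3, 169.1, 108.7]
ft_force: [1.0, 0.3, 1.7]
width: 38.2
ee_pos: [556.8, 168.9, 105.2]
ft_force: [-0.2, 0.5, -1.1]
width: 38.3
ee_pos: [556.7, 168.7, 101.9]
ft_force: [0.5, -0.8, -0.1]
width: 38.3
ee_pos: [556.7, 168.7, 98.8]
ft_force: [0.4, -0.1, -0.7]
width: 38.5
```

```bash
python3 - <<'E'
from h import *
S=ctrl.get_image("side")[:,:,::-1].copy();cv2.imwrite("pics/i_s.png",S)
o=ctrl.get_obs();p=np.array(o["ee_pos"]);print(p,o["width"],"under",proj("side",p+[0,0,17]),"tip145",proj("side",np.array([557,170,145.])),"sh90",proj("side",np.array([557,170,90.])))
g=cv2.cvtColor(S,cv2.COLOR_BGR2GRAY)
r0,c0=232,282
for r in range(r0,r0+40):print(r," ".join("%3d"%v for v in g[r,c0:c0+28]))
E
```

```text
[556.67284546 168.73669517  98.57746488] 38.31203218785828 under [295.21282124 252.68797625] tip145 [293.6802714  244.89809217] sh90 [295.65652278 259.93968839]
232  28  27  26  18  13  12  20  33  28  16  16  13  10  10   8   9  14  26  29  30  28  23  17  19  56 119 119 119
233  33  33  32  31  29  17  29  30  15  15  14   8   9   7   7  10  20  29  30  27  24  15  16  18  33  71  69  68
234  32  32  32  33  30  26  30  18  18  16  11  12  11  13  14  17  35  40  40  29  17  11  17  18  33  59  60  58
235  32  32  33  33  33  33  32  31  27  14  10  10  13  16  17  17  24  36  30  28  10   8  16  21  44  60  60  60
236  32  32  33  32  32  33  31  31  19   8   9  13  16  16  17  17  16  17  18  11   9   6  19  19  31  61  62  62
237  32  32  32  32  33  32  31  24  10  11   9  13  18  17  16  16  17  16  15  12   9   8  17  17  30  58  60  57
238  32  32  33  32  32  31  27  14  11  10  14  15  16  15  18  17  17  15  12  11   7   8  15  16  21  30  27  29
239  32  33  31  32  32  29  20  10   7  11  14  14  16  16  18  17  17  13  11   9   8   9  18  18  29  70  53  71
240  33  33
[... 3000 characters left out ...]
  66
266  20  21  19  26  45  68  69  68  60  58  56  50  52  57  58  59  59  56  54  51  48  71  80  75  42  43  54  65
267  32  23  24  29  58  68  69  67  61  60  57  55  53  57  58  58  59  57  54  51  48  55  41  42  42  42  44  53
268  67  54  43  47  67  66  68  69  62  59  58  57  56  57  56  58  57  56  55  51  47  39  42  42  42  42  41  44
269  67  67  67  67  68  68  67  67  62  60  56  58  59  56  57  59  57  57  55  52  48  41  42  41  43  41  42  42
270  67  67  68  67  67  68  68  67  64  60  58  59  59  57  57  59  58  58  55  52  48  40  42  41  42  40  42  41
271  68  67  67  67  68  68  68  67  66  59  58  59  60  58  58  58  57  57  55  52  47  43  40  44  40  41  40  41
```

```bash
for i in 1 2 3; do python3 -m inch '[{"xyz":[0,0,0.15],"spin":0},{"xyz":[0,0,0.3],"spin":0},{"xyz":[0,0,0.3],"spin":0}]' | grep -E "ee_pos|force|width"; done
```

```text
ee_pos: [556.7, 168.7, 95.4]
ft_force: [1.2, 0.4, -1.5]
width: 38.3
ee_pos: [556.7, 168.7, 92.2]
ft_force: [1.2, 0.5, -1.7]
width: 38.3
ee_pos: [556.7, 168.7, 89.0]
ft_force: [0.0, 0.9, -0.7]
width: 38.5
```

```bash
for i in 1 2 3 4; do python3 -m inch '[{"xyz":[0,0,0.1],"spin":0},{"xyz":[0,0,0.2],"spin":0}]' | grep -E "ee_pos|force"; done
```

```text
ee_pos: [556.7, 168.7, 86.9]
ft_force: [0.6, 0.6, 0.3]
ee_pos: [556.8, 168.7, 84.9]
ft_force: [0.7, 0.2, 0.2]
ee_pos: [556.8, 168.7, 82.8]
ft_force: [1.1, 1.0, -0.7]
ee_pos: [556.9, 168.7, 81.1]
ft_force: [-2.6, -0.1, 9.9]
```

```bash
for i in 1 2; do python3 -m inch '[{"xyz":[0,0,0.05],"spin":0},{"xyz":[0,0,0.05],"spin":0},{"xyz":[0,0,0.05],"spin":0}]' | grep -E "ee_pos|force|width"; done
```

```text
ee_pos: [556.9, 168.7, 81.3]
ft_force: [-2.5, -0.3, 7.7]
width: 38.4
ee_pos: [556.9, 168.7, 81.4]
ft_force: [-1.6, -0.4, 6.8]
width: 38.3
```

```bash
for i in 1; do python3 -m inch '[{"xyz":[0,0,0.1],"spin":0},{"xyz":[0,0,0.2],"spin":0},{"xyz":[0,0,0.2],"spin":0}]' | grep -E "ee_pos|force|width"; done
```

```text
ee_pos: [557.0, 168.7, 80.8]
ft_force: [-4.3, -0.7, 13.8]
width: 38.5
```

```bash
python3 -m inch '[{"xyz":[0,0,-0.05],"spin":0},{"xyz":[0,0,-0.05],"spin":0},{"xyz":[0,0,-0.05],"spin":0},{"xyz":[0,0,-0.05],"spin":0}]' 0.25; python3 -m inch '[{"xyz":[0,0,-1.5],"spin":0},{"xyz":[0,0,-5],"spin":0},{"xyz":[0,0,-9],"spin":0},{"xyz":[0,0,-9.5],"spin":0},{"xyz":[1.2,-4,-9.5],"spin":0},{"xyz":[2.7,-8.5,-9.5],"spin":0},{"xyz":[4.2,-13,-9],"spin":0},{"xyz":[5.5,-17,-6],"spin":0},{"xyz":[6.4,-19.85,-3],"spin":0},{"xyz":[6.4,-19.85,0],"spin":0},{"xyz":[6.4,-19.85,3],"spin":0},{"xyz":[6.4,-19.85,4.5],"spin":0},{"xyz":[6.4,-19.85,4.5],"spin":0}]' 0.25; python3 - <<'E'
from h import *
go(493,-29.6,-14)
S=ctrl.get_image("side")[:,:,::-1].copy();cv2.imwrite("pics/j_s.png",S);cv2.imwrite("pics/j_t.png",ctrl.get_image("top")[:,:,::-1])
E
```

```text
t: 26.85
ee_pos: [556.7, 168.6, 80.9]
orientation: [0.008, 3.139, -0.012]
ft_force: [-0.1, 0.3, 0.2]
width: 65.0
t: 28.15
ee_pos: [490.0, -30.0, 35.5]
orientation: [-0.008, -3.14, 0.012]
ft_force: [0.6, -0.5, -0.6]
width: 65.5
t 28.15 pos [490.  -30.   35.5] F [ 0.6 -0.5 -0.6] w 65.5 -> xyz [-0.3   0.08  4.95] spin [-0.4 -0.1 -0.3]
```

```bash
python3 -m inch '[{"xyz":[-0.3,0.05,2.5],"spin":0},{"xyz":[-0.3,0.05,4],"spin":0},{"xyz":[-0.3,0.05,4.8],"spin":0},{"xyz":[-0.3,0.05,4.95],"spin":0},{"xyz":[-0.3,0.05,4.95],"spin":0}]'; python3 -m inch '[{"xyz":[0,0,0],"spin":0},{"xyz":[0,0,0],"spin":0},{"xyz":[0,0,0],"spin":0},{"xyz":[0,0,0],"spin":0},{"xyz":[0,0,0],"spin":0},{"xyz":[0,0,0],"spin":0}]' 0.95; python3 -c "
from h import *
go(556.9,168.7,155)"
```

```text
t: 28.75
ee_pos: [495.5, -29.8, -11.3]
orientation: [0.008, 3.138, -0.013]
ft_force: [0.7, -0.0, 0.3]
width: 66.1
t: 29.35
ee_pos: [495.6, -29.8, -11.2]
orientation: [0.007, 3.138, -0.013]
ft_force: [-0.9, 0.7, 2.1]
width: 27.8
t 29.35 pos [495.6 -29.8 -11.2] F [-0.9  0.7  2.1] w 27.8 -> xyz [ -6.1   19.75 -16.75] spin [-0.5  0.2 -0.3]
```

```bash
python3 -m inch '[{"xyz":[0,0,-1.5],"spin":0},{"xyz":[0,0,-6],"spin":0},{"xyz":[-0.5,2,-11],"spin":0},{"xyz":[-1.5,5,-15],"spin":0},{"xyz":[-2.9,9,-17.2],"spin":0},{"xyz":[-4.2,13,-17.2],"spin":0},{"xyz":[-5.5,17,-17.2],"spin":0},{"xyz":[-6.3,19.5,-17.2],"spin":0},{"xyz":[-6.35,19.8,-17.2],"spin":0},{"xyz":[-6.35,19.8,-17.2],"spin":0},{"xyz":[-6.35,19.8,-17.2],"spin":0}]'; python3 - <<'E'
from h import *
S=ctrl.get_image("side")[:,:,::-1].copy();cv2.imwrite("pics/k_s.png",S)
go(558.7,168.7,140)
p=np.array(ctrl.get_obs()["ee_pos"]);print("under",proj("side",p+[0,0,11.2]))
g=cv2.cvtColor(S,cv2.COLOR_BGR2GRAY)
for r in range(220,248):print(r," ".join("%3d"%v for v in g[r,284:310]))
E
```

```text
t: 30.45
ee_pos: [558.7, 168.2, 159.1]
orientation: [0.008, 3.139, -0.013]
ft_force: [0.4, -0.2, -0.4]
width: 27.8
t 30.5 pos [558.8 168.  159.2] F [-0.1 -0.3 -0.2] w 28.0 -> xyz [0.01 0.08 1.92] spin [-0.5  0.1 -0.3]
under [292.41467426 236.4040644 ]
220  11  14  13  16  15  15  16  19  21  31  17  17   9   9   9  10  15  15  42 120 120 118 120 120 120 123
221  11  14  19  14  15  17  20  32  33  28  18   8  10   7  11  10  19  17  43 121 119 118 117 114 117 118
222  14  31  60  28  23  16  20  31  31  20  11  10  10   8  10  10  17  15  33  98 118 112  80  82  69  70
223  29  70  59  70  75  40  19  16  23  12  11   9  11  11   9  11  17  17  33  89  81  59  59  57  59  57
224  28  58  58  48  48  60  61  22   8   8  10  11   9  13  10   7  12  17  21  40  57  58  58  58  57  59
225  19  46  60  38  40  46  59  67  13  12  12   8   8  10   9  10  13  17  18  38  58  58  59  59  58  59
226  19  39  40  43  42  36  43  64  32  10   9  11   7   7   7   9  13  18  20  39  59  60  59  56  47  58
227  27  33  44  41  33  30  34  49  36   9  11  24  14   9   8   9  11  16  20  41  58  55 
[... 1475 characters left out ...]
  58  62  94 125 128 128 123 126 124 124 123 122 124
242 121  90  51  37  25  22  19  17  21  44  54  59  57  64  96 126 128 126 121 121 121 120 123 123 121 120
243 122 124 125 121  71  50  27  18  22  47  58  64  62 101 125 130 126 124 124 123 123 124 125 122 120 120
244 124 125 128 130 130 122  77  29  39  52  58  67  66  98 129 128 124 123 123 126 127 126 125 123 121 122
245 126 125 125 124 126 122  96  53  59  61  61  61  66  74 125 122 123 124 125 127 127 126 127 127 124 126
246 124 121 122 124 124 118  98  62  61  64  63  59  59  67 102 126 126 123 126 127 126 126 126 124 125 128
247 124 123 126 126 123 118  86 100  63  63  61  62  71  59 103 126 127 126 126 125 124 123 123 125 126 130
```

```bash
python3 -m inch '[{"xyz":[0.12,0.05,0.7],"spin":0},{"xyz":[0.12,0.05,1.2],"spin":0},{"xyz":[0.12,0.05,1.5],"spin":0},{"xyz":[0.12,0.05,1.5],"spin":0}]' | grep -E "ee_pos|force"; for i in 1 2 3 4; do python3 -m inch '[{"xyz":[0,0,0.15],"spin":0},{"xyz":[0,0,0.3],"spin":0}]' | grep -E "ee_pos|force"; done
```

```text
ee_pos: [557.2, 167.9, 143.4]
ft_force: [-0.4, 0.4, 0.3]
ee_pos: [557.3, 167.9, 140.4]
ft_force: [-0.2, 0.2, -1.1]
ee_pos: [557.3, 167.9, 137.3]
ft_force: [-0.1, -0.2, 0.3]
ee_pos: [557.6, 168.0, 134.4]
ft_force: [1.0, 0.9, 2.2]
ee_pos: [558.0, 168.3, 131.5]
ft_force: [0.9, 1.9, 0.7]
```

```bash
python3 -m inch '[{"xyz":[0,0.05,0.15],"spin":0},{"xyz":[0,0.05,0.3],"spin":0}]' | grep -E "ee_pos|force"; for i in 1 2 3 4 5 6; do python3 -m inch '[{"xyz":[0,0,0.15],"spin":0},{"xyz":[0,0,0.3],"spin":0}]' | grep -E "ee_pos|force"; done
```

```text
ee_pos: [558.2, 168.9, 128.5]
ft_force: [-0.1, 1.8, 2.0]
ee_pos: [558.4, 168.9, 125.6]
ft_force: [0.2, 0.4, 3.7]
ee_pos: [558.6, 169.0, 122.6]
ft_force: [0.7, 0.5, 1.7]
ee_pos: [558.5, 169.0, 119.4]
ft_force: [0.7, 1.2, 1.5]
ee_pos: [558.5, 168.9, 116.2]
ft_force: [0.7, 0.3, 2.8]
ee_pos: [558.5, 168.9, 113.0]
ft_force: [0.5, 2.0, 1.7]
ee_pos: [558.6, 168.9, 109.9]
ft_force: [1.1, 1.0, 1.8]
```

```bash
for i in 1 2 3; do python3 -m inch '[{"xyz":[0,0,0.15],"spin":0},{"xyz":[0,0,0.27],"spin":0}]' | grep -E "ee_pos|force|width"; done;  for i in 1 2; do python3 -m inch '[{"xyz":[0,0,0.1],"spin":0},{"xyz":[0,0,0.15],"spin":0}]' | grep -E "ee_pos|force|width"; done
```

```text
ee_pos: [558.3, 168.7, 106.8]
ft_force: [-0.0, 0.6, -0.8]
width: 28.2
ee_pos: [558.2, 168.7, 103.8]
ft_force: [0.1, 0.2, 0.3]
width: 28.0
ee_pos: [558.2, 168.6, 101.0]
ft_force: [1.4, 0.2, -0.6]
width: 27.9
ee_pos: [558.2, 168.6, 99.4]
ft_force: [1.5, 0.6, 0.6]
width: 27.6
ee_pos: [558.4, 168.6, 98.2]
ft_force: [-0.3, 0.8, 5.7]
width: 28.0
```

Stop felt where expected (98.6). A confirming push to ~15 N.

```bash
python3 -m inch '[{"xyz":[0,0,0.1],"spin":0},{"xyz":[0,0,0.2],"spin":0},{"xyz":[0,0,0.2],"spin":0}]' | grep -E "t:|ee_pos|force|width"; python3 -c "
from h import *
go(558.4,168.6,98.2)
go(587,-53,100)"
```

```text
t: 34.4
ee_pos: [558.7, 168.7, 97.5]
ft_force: [-3.5, -0.1, 13.7]
width: 28.0
t 34.4 pos [558.7 168.7  97.5] F [-3.5 -0.1 13.7] w 28.0 -> xyz [ 0.03 -0.01 -0.07] spin [-0.4  0.2 -0.4]
t 34.4 pos [558.7 168.7  97.5] F [-3.5 -0.1 13.7] w 28.0 -> xyz [ -2.97 -22.15  -0.06] spin [-0.4  0.2 -0.4]
```

```bash
python3 -m inch '[{"xyz":[0,0,-0.05],"spin":0},{"xyz":[0,0,-0.05],"spin":0},{"xyz":[0,0,-0.05],"spin":0},{"xyz":[0,0,-0.05],"spin":0}]' 0.25; python3 -m inch '[{"xyz":[0,0,-1.5],"spin":0},{"xyz":[0,0,-5],"spin":0},{"xyz":[0,0,-7.2],"spin":0},{"xyz":[0,0,-7.5],"spin":0},{"xyz":[-0.5,-4,-7.5],"spin":0},{"xyz":[-1.1,-8.5,-7.5],"spin":0},{"xyz":[-1.7,-13,-6.5],"spin":0},{"xyz":[-2.4,-17.5,-4],"spin":0},{"xyz":[-2.9,-21.5,-1],"spin":0},{"xyz":[-2.95,-22.2,3],"spin":0},{"xyz":[-2.95,-22.2,6],"spin":0},{"xyz":[-2.95,-22.2,8],"spin":0},{"xyz":[-2.95,-22.2,8],"spin":0}]' 0.25; python3 - <<'E'
from h import *
go(588,-53,-15.5)
E
```

```text
t: 34.8
ee_pos: [558.4, 168.6, 97.7]
orientation: [0.01, 3.138, -0.013]
ft_force: [0.0, 0.0, 0.9]
width: 56.6
t: 36.1
ee_pos: [583.7, -54.2, 16.2]
orientation: [-0.011, -3.138, 0.012]
ft_force: [0.1, -0.1, 0.5]
width: 65.7
t 36.1 pos [583.7 -54.2  16.2] F [ 0.1 -0.1  0.5] w 65.7 -> xyz [-0.44  0.15  3.17] spin [-0.4 -0.2 -0.4]
```

```bash
python3 -m inch '[{"xyz":[-0.25,0.1,1.5],"spin":0},{"xyz":[-0.25,0.1,2.5],"spin":0},{"xyz":[-0.25,0.1,3.1],"spin":0},{"xyz":[-0.25,0.1,3.3],"spin":0},{"xyz":[-0.25,0.1,3.3],"spin":0}]'
```

```text
t: 36.6
ee_pos: [586.3, -53.5, -16.4]
orientation: [-0.01, -3.139, 0.012]
ft_force: [0.0, -0.1, -0.3]
width: 65.7
```

```bash
python3 -m inch '[{"xyz":[0,0,0],"spin":0},{"xyz":[0,0,0],"spin":0},{"xyz":[0,0,0],"spin":0},{"xyz":[0,0,0],"spin":0},{"xyz":[0,0,0],"spin":0}]' 0.7;  python3 -m inch '[{"xyz":[0,0,-1.5],"spin":0},{"xyz":[0,0,-6],"spin":0},{"xyz":[0.2,2,-11],"spin":0},{"xyz":[0.5,5,-15.5],"spin":0},{"xyz":[1.1,9,-18.2],"spin":0},{"xyz":[1.7,13.5,-18.2],"spin":0},{"xyz":[2.3,18,-18.2],"spin":0},{"xyz":[2.8,21.5,-18.2],"spin":0},{"xyz":[2.9,22.2,-18.2],"spin":0},{"xyz":[2.9,22.2,-18.2],"spin":0},{"xyz":[2.9,22.2,-18.2],"spin":0}]'; python3 - <<'E'
from h import *
S=ctrl.get_image("side")[:,:,::-1].copy();cv2.imwrite("pics/l_s.png",S)
go(557.8,168.7,140)
p=np.array(ctrl.get_obs()["ee_pos"]);print("under",proj("side",p+[0,0,16.4]))
g=cv2.cvtColor(S,cv2.COLOR_BGR2GRAY)
for r in range(216,246):print(r," ".join("%3d"%v for v in g[r,288:312]))
E
```

```text
t: 37.1
ee_pos: [588.3, -51.9, -13.9]
orientation: [0.012, 3.141, -0.009]
ft_force: [-2.2, 13.9, 23.1]
width: 33.7
t: 38.2
ee_pos: [560.9, 170.4, 166.8]
orientation: [0.012, 3.141, -0.01]
ft_force: [0.1, -0.6, -0.4]
width: 26.3
t 38.25 pos [561.  170.  166.7] F [ 0.1 -0.4  0.5] w 26.1 -> xyz [ 0.32 -0.12  2.67] spin [-0.4  0.  -0.5]
under [290.39797532 232.91883251]
216  15  15  16  16  16  15  11  11   8   9   9  21  66 143 144 145 143 142 142 144 144 142 147 147
217  15  18  18  18  17  17  10  11  11  10  12  20  56 121 122 122 124 140 125 138 124 142 143 145
218  19  32  33  28  20  13   7   9   9  10  15  18  46 121 121 124 120 120 120 121 123 121 127 144
219  18  32  30  21  11  10   9  10   8  11  17  18  44 123 123 120 119 119 119 123 120 120 125 128
220  21  24  25  15  10  10   7  11   6   9  18  16  44 122 120 119 118 119 120 118 121 123 126 127
221  46  15  10  10   9  10   8  10   9   8  18  16  36  97 121 120 119 117 117 115 116 119 118 120
222  58  50  12  10  10  11  10   9   8   9  14  17  33  91 120 121 119 110  82  81  69  69  69  85
223  44  69  33   8  11   9   9
[... 1568 characters left out ...]

239  20  17  21  58 119 118 122 126 125 125 125 126 128 130 131 128 126 123  98  73  53  72  50  67
240  18  17  22  60 122 119 121 122 125 123 121 124 127 131 130 128 124 124 125 127 124 126 125 124
241  37  28  38  97 118 125 124 122 127 125 121 121 126 127 127 123 125 123 123 121 124 122 127 129
242 118  83  79 121 130 151 142 112 128 123 124 126 128 126 121 121 121 120 122 122 120 120 125 129
243 125 124 122 112 129 135 148 106  74 110 126 129 126 125 124 123 121 123 123 123 120 120 121 127
244 130 124 109 103 121 148 129  84  83 115 127 127 123 123 123 126 126 125 124 123 121 122 121 122
245 125 121 101 104 106 113  85  95  85  84 122 122 122 123 125 127 126 127 126 127 124 126 127 125
```

```bash
python3 - <<'E'
from h import *
T=ctrl.get_image("top")[:,:,::-1].copy();S=cv2.imread("pics/l_s.png");cv2.imwrite("pics/m_t.png",T)
p=ctrl.get_obs()["ee_pos"]
T0=cv2.imread("pics/top0.png");S0=cv2.imread("pics/side0.png")
def hull(im,x,y,r,d):
    w=im[y-r:y+r+1,x-r:x+r+1];h=cv2.cvtColor(w,cv2.COLOR_BGR2GRAY).astype(int);m=(h>np.median(h)+d).astype(np.uint8)
    k=max(cv2.findContours(m,0,1)[0],key=cv2.contourArea);q=cv2.convexHull(k);M=cv2.moments(q)
    return np.array([M['m10']/M['m00']+x-r,M['m01']/M['m00']+y-r]),M['m00'],cv2.boundingRect(k)[2:]
for n,a,b,c in(("top",T0,T,(345,200)),("side",S0,S,(333,205))):
    for im in(a,b):
        try:
            u=hull(im,*c,14,20);print(n,u,plane(n,u[0],8))
        except Exception as e:print(n,e)
a=cv2.resize(T[160:260,290:410],None,fx=3.3,fy=3.3,interpolation=2);b=cv2.resize(S[160:260,280:400],None,fx=3.3,fy=3.3,interpolation=2)
cv2.imwrite("pics/n.png",np.hstack([a,b]))
E
```

```text
top (array([344.62679426, 199.07336523]), 209.0, (18, 17)) [588.00225948 -54.56410439   8.        ]
top (array([347.28252502, 198.93379523]), 216.5, (18, 17)) [588.47936869 -61.02001571   8.        ]
side max() iterable argument is empty
side max() iterable argument is empty
```

View pics/n.png

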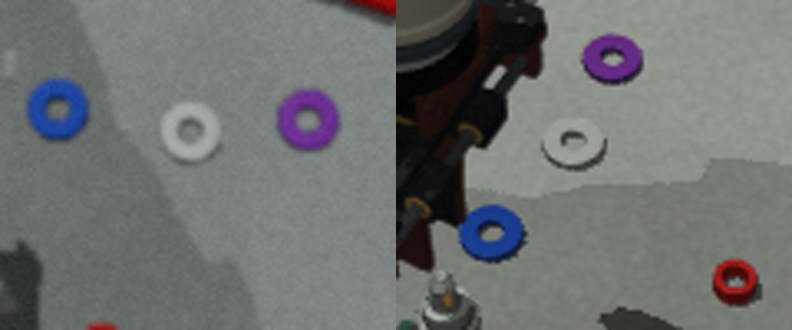

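```bash
python3 -m inch '[{"xyz":[-0.4,-4,0],"spin":0},{"xyz":[-1,-8.5,0],"spin":0},{"xyz":[-1.6,-13,1],"spin":0},{"xyz":[-2.2,-17.5,4],"spin":0},{"xyz":[-2.6,-21.5,8],"spin":0},{"xyz":[-2.7,-22.95,12],"spin":0},{"xyz":[-2.7,-22.95,15.5],"spin":0},{"xyz":[-2.7,-22.95,17.4],"spin":0},{"xyz":[-2.7,-22.95,17.9],"spin":0},{"xyz":[-2.7,-22.95,17.9],"spin":0},{"xyz":[-2.7,-22.95,17.9],"spin":0}]' 0.22; for i in 1 2; do python3 -m inch '[{"xyz":[0,0,0.1],"spin":0},{"xyz":[0,0,0.2],"spin":0}]' | grep -E "ee_pos|force"; done
```

```text
t: 39.4
ee_pos: [586.9, -61.4, -9.7]
orientation: [0.015, 3.139, -0.01]
ft_force: [-0.3, 0.4, 1.4]
width: 68.7
ee_pos: [588.1, -61.5, -10.3]
ft_force: [0.5, -0.2, 0.5]
ee_pos: [588.6, -61.4, -11.7]
ft_force: [0.4, 0.3, 0.3]
```

```bash
python3 -m inch '[{"xyz":[0,0.2,0.2],"spin":0},{"xyz":[0,0.2,0.4],"spin":0},{"xyz":[0,0.2,0.45],"spin":0}]' | grep -E "ee_pos|force"; for i in 1 2; do python3 -m inch '[{"xyz":[0,0,0.1],"spin":0},{"xyz":[0,0,0.15],"spin":0}]' | grep -E "ee_pos|force"; done
```

```text
ee_pos: [588.4, -59.2, -16.6]
ft_force: [-0.4, 0.3, 0.1]
ee_pos: [588.3, -59.2, -18.3]
ft_force: [-0.2, 0.3, 0.5]
ee_pos: [588.2, -59.3, -20.0]
ft_force: [0.2, 0.2, -0.7]
```

```bash
for i in 1 2 3; do python3 -m inch '[{"xyz":[0,0,0.06],"spin":0},{"xyz":[0,0,0.1],"spin":0}]' | grep -E "ee_pos|force"; done
```

```text
ee_pos: [588.2, -59.3, -21.0]
ft_force: [-0.2, -0.4, 0.4]
ee_pos: [588.2, -59.3, -22.1]
ft_force: [0.1, -0.1, 0.7]
ee_pos: [588.3, -59.3, -22.4]
ft_force: [-3.0, 0.8, 11.3]
```

```bash
python3 -m inch '[{"xyz":[0,0,-0.15],"spin":0},{"xyz":[0,0,-0.15],"spin":0}]'; python3 -m inch '[{"xyz":[0,0,0],"spin":0},{"xyz":[0,0,0],"spin":0},{"xyz":[0,0,0],"spin":0},{"xyz":[0,0,0],"spin":0},{"xyz":[0,0,0],"spin":0}]' 0.7
```

```text
t: 41.3
ee_pos: [588.5, -59.3, -20.6]
orientation: [0.014, 3.136, -0.011]
ft_force: [0.2, -0.0, 0.5]
width: 68.5
t: 41.8
ee_pos: [588.4, -59.3, -20.8]
orientation: [0.014, 3.136, -0.01]
ft_force: [-0.3, 0.2, -0.2]
width: 44.4
```

```bash
python3 -m inch '[{"xyz":[0,0,-1.5],"spin":0},{"xyz":[0,0,-6],"spin":0},{"xyz":[0.2,2,-11],"spin":0},{"xyz":[0.6,5,-15.5],"spin":0},{"xyz":[1.2,9,-17.2],"spin":0},{"xyz":[1.8,13.5,-17.2],"spin":0},{"xyz":[2.4,18,-17.2],"spin":0},{"xyz":[2.95,22,-17.2],"spin":0},{"xyz":[3.05,22.8,-17.2],"spin":0},{"xyz":[3.05,22.8,-17.2],"spin":0},{"xyz":[3.05,22.8,-17.2],"spin":0}]'; python3 - <<'E'
from h import *
S=ctrl.get_image("side")[:,:,::-1].copy();cv2.imwrite("pics/o_s.png",S)
go(558,168.7,140)
p=np.array(ctrl.get_obs()["ee_pos"]);print("under",proj("side",p+[0,0,20.8]))
g=cv2.cvtColor(S,cv2.COLOR_BGR2GRAY)
for r in range(224,252,1):print(r," ".join("%3d"%v for v in g[r,292:310]))
E
```

```text
t: 42.9
ee_pos: [559.0, 169.3, 149.9]
orientation: [0.014, 3.136, -0.011]
ft_force: [-0.0, -0.4, -1.1]
width: 44.8
t 42.95 pos [559.1 168.9 149.8] F [ 0.  -1.2 -0.7] w 45.0 -> xyz [ 0.12 -0.01  0.98] spin [-0.4  0.3 -0.6]
under [292.03297086 236.60549522]
224  27  31  25  15  12   8   9   7  10   8  14  17  19  37  58  59  59  60
225  32  28  17  10   6   9  10   7   7   6   8  17  21  38  59  59  59  60
226  28  20  13   8   7  12  12   8   7   9  11  18  19  39  57  56  47  59
227  23  14   7  10  10  21  32  10   8   7  10  17  18  30  37  24  25  27
228  17  10  10  10  24  63  56  40  21  11  10  19  17  20  27  41  49  53
229   9  11   9  17  40  56  57  57  55  42  13  29  28  26  47  73 120 122
230  11  11  11  19  47  56  58  59  79 122  33  46  47  46  74 125 121 123
231  12  14  16  42  58  57  58  74 133 127  83  58  56  57 120 124 123 124
232   9  12  31  58  58  58  62  80 131 120  58  56  58  61 100 119 120 119
233   9  24  53  54  58  59  80 133 125  61  59  53  60  58  60  70  68  69
234  25  78 120  83  48  73 133 134 122  59  57  53  61  59  60  59  59  59
235  62 
[... 583 characters left out ...]
 124 123 122 120
243  59  61  64  83  83  83  68  59  63 109 125 124 122 123 124 123 120 119
244  60  59  64  83  77  61  59  65  91 122 123 125 127 125 125 123 122 121
245  60  59  62  61  58  56  76 121 123 123 125 127 127 126 127 126 125 126
246  51  52  60  61  62  50  56  91 121 122 126 128 125 126 126 125 125 127
247  55  59  88  79  75  49  53  62  85 108 127 126 124 123 124 125 127 131
248  59  60  61  62  88  44  48  74 128 100 124 126 126 124 125 124 127 133
249  52  54  56  60  57  45  42  54  79 144 126 117 123 125 125 125 127 130
250  51  54  53  61  60  45  42  49  80  83  85  91 122 124 124 120 121 126
251  51  52  56  62  61  50  40  52  82  84  91  86 104 126 122 121 120 125
```

```bash
python3 -m inch '[{"xyz":[0.1,0,0.6],"spin":0},{"xyz":[0.1,0,1.2],"spin":0},{"xyz":[0.1,0,1.2],"spin":0}]' | grep -E "ee_pos|force"; for i in 1 2 3 4; do python3 -m inch '[{"xyz":[0,0,0.15],"spin":0},{"xyz":[0,0,0.3],"spin":0}]' | grep -E "ee_pos|force"; done
```

```text
ee_pos: [557.5, 167.7, 136.5]
ft_force: [-0.1, -0.2, -0.4]
ee_pos: [557.4, 167.3, 133.2]
ft_force: [-0.6, -0.0, -1.0]
ee_pos: [557.5, 167.3, 130.0]
ft_force: [-0.5, 0.0, -1.1]
ee_pos: [557.5, 167.4, 127.0]
ft_force: [0.3, -0.3, -0.5]
ee_pos: [557.8, 167.8, 124.3]
ft_force: [-1.1, 3.0, 4.0]
```

```bash
python3 -m inch '[{"xyz":[0,0.1,0.1],"spin":0},{"xyz":[0,0.1,0.25],"spin":0}]' | grep -E "ee_pos|force"; for i in 1 2 3 4; do python3 -m inch '[{"xyz":[0,0,0.15],"spin":0},{"xyz":[0,0,0.25],"spin":0}]' | grep -E "ee_pos|force|width"; done
```

```text
ee_pos: [557.8, 168.8, 121.7]
ft_force: [-0.4, 0.2, -0.2]
ee_pos: [557.6, 168.9, 119.0]
ft_force: [-0.6, 0.4, 1.0]
width: 44.6
ee_pos: [557.9, 168.9, 116.5]
ft_force: [-0.6, 0.8, 2.4]
width: 44.9
ee_pos: [558.2, 168.9, 114.2]
ft_force: [-0.4, 0.7, 3.2]
width: 44.7
ee_pos: [558.1, 168.9, 111.4]
ft_force: [-0.8, 0.7, 1.9]
width: 45.0
```

```bash
for i in 1 2 3; do python3 -m inch '[{"xyz":[0,0,0.12],"spin":0},{"xyz":[0,0,0.2],"spin":0}]' | grep -E "ee_pos|force|width"; done; python3 -m inch '[{"xyz":[0,0,0.08],"spin":0},{"xyz":[0,0,0.12],"spin":0}]' | grep -E "t:|ee_pos|force|width"
```

```text
ee_pos: [558.0, 168.8, 109.2]
ft_force: [-0.4, 1.1, 2.1]
width: 44.8
ee_pos: [557.9, 168.8, 107.0]
ft_force: [-0.7, 0.2, 0.8]
width: 44.7
ee_pos: [557.7, 168.6, 104.6]
ft_force: [0.0, 0.3, -1.0]
width: 45.2
t: 45.85
ee_pos: [557.8, 168.6, 103.6]
ft_force: [-1.8, -0.7, 4.5]
width: 44.8
```

```bash
python3 -m inch '[{"xyz":[0,0,0.1],"spin":0},{"xyz":[0,0,0.2],"spin":0},{"xyz":[0,0,0.22],"spin":0}]' | grep -E "t:|ee_pos|force|width"
```

```text
t: 46.15
ee_pos: [558.2, 168.6, 102.8]
ft_force: [-4.5, -1.6, 13.5]
width: 44.8
```

```bash
python3 -m inch '[{"xyz":[0,0,-0.05],"spin":0},{"xyz":[0,0,-0.05],"spin":0},{"xyz":[0,0,-0.05],"spin":0},{"xyz":[0,0,-0.05],"spin":0},{"xyz":[0,0,-0.05],"spin":0}]' 0.15; python3 -m inch '[{"xyz":[0,0,-1],"spin":0},{"xyz":[0,0,-4],"spin":0},{"xyz":[0,0,-8],"spin":0},{"xyz":[0,0,-10],"spin":0},{"xyz":[2,-4.5,-10],"spin":0},{"xyz":[4,-9,-10],"spin":0},{"xyz":[6,-13.5,-10],"spin":0},{"xyz":[8,-18,-10],"spin":0},{"xyz":[10,-22,-10],"spin":0},{"xyz":[10,-22,-10],"spin":0},{"xyz":[10,-22,-10],"spin":0}]' 0.15; python3 - <<'E'
from h import *
S=ctrl.get_image("side")[:,:,::-1].copy();T=ctrl.get_image("top")[:,:,::-1].copy();cv2.imwrite("pics/p_s.png",S);cv2.imwrite("pics/p_t.png",T)
for z in(98.8,109.8,124.8,132.8,134.3,143.8,152.8):print(z,proj("side",np.array([557.5,170,z])).round(1))
g=cv2.cvtColor(S,cv2.COLOR_BGR2GRAY);h=cv2.cvtColor(S,cv2.COLOR_BGR2HSV)
for r in range(238,272):print(r," ".join("%3d"%v for v in g[r,278:312]))
br=(h[...,1]>90)&(h[...,0]>5)&(h[...,0]<28);print("brass",[tuple(x) for x in np.argwhere(br[236:275,280:310])+[236,280]])
# bystanders: change top vs start in their areas
T0=cv2.imread("pics/top0.png")
for n,(x,y) in dict(blue=(307,193),purple=(383,196),red=(321,264),ring=(383,282),heel=(310,138),driver=(390,152),jar=(240,125)).items():
    print(n,np.abs(T[y-14:y+15,x-14:x+15].astype(int)-T0[y-14:y+15,x-14:x+15]).mean().round(1))
E
```

```text
t: 46.65
ee_pos: [558.0, 168.6, 103.0]
orientation: [0.017, 3.138, -0.012]
ft_force: [-0.4, 0.3, -0.2]
width: 74.5
t: 47.75
ee_pos: [455.4, -50.3, 205.0]
orientation: [0.022, 3.137, -0.011]
ft_force: [-0.1, 0.7, -0.9]
width: 74.7
98.8 [295.1 257.5]
109.8 [294.7 254.6]
124.8 [294.2 250.5]
132.8 [293.9 248.3]
134.3 [293.9 247.8]
143.8 [293.5 245.1]
152.8 [293.2 242.6]
238 138 139 141 140 141 141 140 139 138 137 138 139 140 137 135 135 138 139 141 143 142 140 138 138 136  90  46  44  38  30  27  29  26  31
239 138 138 138 138 138 140 138 136 137 136 140 141 139 135 135 134 136 138 140 138 141 142 145 146 146 144 141 139 108  72  59  71  59  81
240 140 138 135 134 137 141 139 136 135 140 140 141 137 140 145 147 147 149 149 148 142 138 141 146 147 143 139 138 140 143 142 140 140 139
241 142 138 138 140 139 142 139 135 135 139 139 146 147 146 146 148 149 148 150 149 150 150 146 138 142 138 140 138 138 137 137 139 142 144
242 145 139 136 137 137 140 139 136 139 142 147 144 145 144 146 143 143 127 145 149 149 146 145 142 139 134 133 134 137 138 136 134 141 145
243 141 137 135 135 136 139 137
[... 3755 characters left out ...]
1  73  63  62  62  62  63  63  64  63  63  63  60  54  53  54  47  48  53  54  52  53  51  48  44  37  40  38  37  39  39  38  33  56
271  73  74  73  62  63  62  63  63  64  64  64  64  61  54  54  55  55  52  53  53  53  53  51  48  43  37  38  39  39  38  38  38  32  28
brass [(np.int64(249), np.int64(294)), (np.int64(249), np.int64(295)), (np.int64(249), np.int64(296)), (np.int64(250), np.int64(294)), (np.int64(250), np.int64(295)), (np.int64(250), np.int64(296)), (np.int64(251), np.int64(294)), (np.int64(251), np.int64(295)), (np.int64(251), np.int64(296)), (np.int64(252), np.int64(295)), (np.int64(252), np.int64(296))]
blue 6.2
purple 16.1
red 42.1
ring 46.9
heel 3.9
driver 2.9
jar 3.6
```

```bash
python3 - <<'E'
from h import *
def cen(f,lo,hi,box):
    im=cv2.imread(f);m=cv2.inRange(cv2.cvtColor(im,cv2.COLOR_BGR2HSV),lo,hi);x,y,r=box;q=np.argwhere(m[y-r:y+r,x-r:x+r]);return len(q),(q.mean(0)+[y-r,x-r]).round(2) if len(q) else None
for n,lo,hi,b in(("red",(0,120,60),(8,255,255),(383,245,12)),("blue",(105,120,40),(130,255,255),(309,231,16)),("purple",(131,80,40),(160,255,255),(345,178,14)),("blk ring",(0,0,0),(180,255,45),(422,205,16)),("brass",(5,90,0),(28,255,255),(295,250,12))):
    print(n,*[cen(f"pics/{f}.png",lo,hi,b) for f in("side0","p_s")])
o=ctrl.get_obs();print(o["t"],o["qvel"].round(3) if hasattr(o["qvel"],"round") else o["qvel"])
E
```

```text
red (110, array([244.59, 381.9 ])) (120, array([244.84, 381.97]))
blue (230, array([230.13, 308.34])) (230, array([230.13, 308.34]))
purple (180, array([177.28, 345.  ])) (179, array([177.32, 345.01]))
blk ring (321, array([205.17, 421.72])) (336, array([205.31, 421.97]))
brass (13, array([250.69, 295.  ])) (11, array([250.36, 295.09]))
47.85 [ 0.017  0.009 -0.001 -0.003 -0.001 -0.003]
```

Look-alikes are unmoved, and the visible catch looks as it did at the start, fully out. Handing in.

```bash
python3 -c "
from workcell import ctrl
print(ctrl.close_job())"
```

```text
the job is handed in; nothing more can be done
None
```

The bearing, spacer and washer are on the shaft in that order. Each was pushed by feel to a firm stop at about 14 N. The gripper is open and clear of the stack, and the job was handed in at about 48 s.

**Final checks**
- **Depth:** the spacer and washer stopped within about 0.5 mm of the depths expected from where the bearing stopped.
- **Catches:** one brass catch shows in the side picture over the washer and looks as it did at the start (11 brass pixels against 13). The other faces away from the camera, so I infer it is out from the depth alone.
- **Bystanders:** the blue, purple and red look-alikes and the rubber ring have not moved in the side view. The heel block, screwdriver and jar look unchanged from above. I did not check the hammer, tin or footbed separately.

**What went wrong or disagreed**
- **Height reading:** the fingertips are about 22 mm higher than the reported tool height, found when they touched the bench at a reading of about −22 mm. Because of this the first bearing grasp closed on air.
- **First washer grasp:** the fingers slid over the washer at about 23 N and pushed it about 6.5 mm. I located it again and gripped it properly.
- **Bearing grip:** the first hold was off-centre, so I set the bearing down and gripped it again before fitting.
- **Catch force on the bearing:** I read no clear catch force on the way down, only noise up to about 2 N against the stated 3 to 10 N. For the spacer and washer I read about 4 N. A picture showed the bearing on the shaft, and it then reached a firm stop.

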